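# Pack the red chocolate box and close up the row

## Robot

A 6-joint arm with a two-finger parallel gripper is mounted at the origin on a cart in front of the work surface, level with it; the furniture and walls round the work are solid. World frame = base frame: x ahead of the robot, y to its left, z up, the work surface at z = 0. Lengths are in m, angles in rad, forces in N, time in s.
With the tool pointing down it reaches from about 0.3 to 1 m from the base axis. Payload 5.1 kg.
Tool frame: the origin (TCP) lies at the very end of the fingers, on their centre line; the grasp point (between the pads) lies 19 mm behind it; z points along the fingers, y is the line along which they close (so a half turn about z gives the same grasp; the last joint's range is limited). The gripper opens to 95 mm and grips with 3 to 60 N. Pads are 20 mm wide; open, the fingers measure 119 mm over their backs; the gripper's body (75 mm by 180 mm) begins 59 mm behind the grasp point.
Start: joints at [1.163, 0.124, 1.65, -0, 1.367, -0.083], TCP at [0.207, 0.616, 0.215] pointing down, gripper open.
Joint ranges: [-2.61, 2.61], [-1.02, 2.33], [0.03, 2.71], [-1.35, 4.49], [0.32, 2.68], [-2.91, 2.91]. Speed limits (rad/s): [2.57, 2.57, 3.14, 3.14, 3.14, 3.14].

## Interface

Orientations are given as a unit quaternion [x, y, z, w].
In Python, from rig import arm gives the robot as it stands.
- The arm moves only by the shell command python3 drive.py [OPENING] [FORCE], which reads ROWS from standard input. ROWS is a JSON object whose key "offsets" holds a list of rows, 1 to 20 of them, each of 6 numbers: dx, dy, dz in normalised numbers (1 is 1 m), then a rotation vector rx, ry, rz in normalised numbers (1 is pi rad); each row shifts and turns the commanded pose from where the row before left it, along the tool's axes as they then stand; what a row does not reach is not made up. A row lasts 1/12 s, in which the tool goes at most 0.0417 m and 0.125 rad, less where a joint would pass 70% of its speed; a pose out of reach is approached as far as the arm can. OPENING is the opening from 0.0 (shut) to 1.0 (fully open), set as the command begins (- or left out keeps the last). The fingers move at their own pace and stop on an object; FORCE is the grip in N (left out, the last holds). Time passes only in rows, so rows that do not move let the fingers close. It prints the time, the measured TCP pose, the force, the opening and the grip force at its end. A shift or turn number past 1, either way, is cut back to 1. Input that does not fit is refused with a message, and nothing moves.
- arm.get_state(): the state, without advancing time (a new reading comes with each control period).
- arm.capture(name): name is "side" or "top" or "wrist"; returns the picture (480x640x3 uint8, blue, green, red); there is no depth.
- arm.calibration(name): a dict with "K" (3x3 intrinsics, pixels), "rvec" (rotation vector, rad) and "tvec" (3), from world to camera coordinates, as OpenCV has them; the wrist camera has in their place "tool_from_camera" (4x4, takes a point from camera to tool coordinates, whose origin is the TCP and whose axes are the flange's). Camera axes: x right, y down, z forward; pixel columns grow to the right and rows downward; lengths in m; the calibration is good to about 2 mm. A picture is of the moment at which its call begins: read the wrist's pose just before it. calibration takes no time and is no camera call.
- arm.sign_off(): hands the job in; it is judged then, once.
The state is a dict: "time": time; "joints": joint angles; "joint_vel": joint speeds; "effort": joint torques, N m; "position": TCP position; "eef_rot": TCP orientation; "ft_force": force on the tool from outside, world axes, zero at the start; "ft_torque": the same for the moment, N m; "gripper_width": opening from 0.0 (shut) to 1.0 (fully open); "grasp_force": force on a finger pad.
Only numpy, scipy, OpenCV 4.12 (cv2) and the standard library are available. Lean on these libraries where they do the work, as an engineer would, in place of code of your own. Each camera call takes 0.05 s, during which the arm holds its last target. There are 200 camera calls.

## Task

Pick up the red chocolate box and set it down upright in the wooden packing tray, between the blue box that already stands there and the sliding metal stop, broad face to broad face with the blue box. Push the stop along the tray until both boxes stand upright and snug, without gaps, against the tray's end wall; then take the hand away.

Things in the scene. Friction and masses are not known exactly. Their poses are not given: they have to be found in the camera images.
- red_box: Deep red upright carton with brass-coloured band and round seal, 32 x 64 x 100 mm (own x: thickness, y: width, z: height), 0.1 to 0.2 kg; origin at the centre of its underside. Stands on the table at the robot's left among a cream and a dark green box of the same size that are not wanted; which stands where changes. A lid stack 180 mm high stands between it and the tray.
- blue_box: Dark blue carton of the same make and size (32 x 64 x 100 mm; x: thickness, z: up), origin at the centre of its underside. It stands loose in the tray, its broad face to the end wall and 0 to 12 mm from it.
- tray: Fixed wooden tray at the robot's right, 320 x 112 mm. Origin: centre of its underside, on the table; own x runs along the row to the end wall, z up. Inner floor 8 mm up; end wall's inner face at x = +146 mm, wall 95 mm high, 14 mm thick; two side rails 92 mm apart rise to 23 mm. Open end at x = -160 mm.
- stop (a joint): Metal end stop's slide along tray x, m: 0 fully back, grows to the wall; max 0.20. Face to the boxes at tray x = -0.070 + joint; upright plate 12 mm thick, 84 wide, top 88 mm above table. Black round push pad (36 mm across) on its back at y = 0, 58 mm above table, back face at x = -0.088 + joint. Foot behind plate: 45 mm long, top 16 mm up. Friction 2 N, stays; reads 0.152 with both boxes snug.

How it is judged:
On the way:
1. the hand sets the red box down on the tray floor, upright, between the blue box and the stop (contact force between the fingers and red_box above 0.3 N and z of red_box in the frame of tray below 0.022 m and x of red_box in the frame of tray between -0.06 and 0.105 m and y of red_box in the frame of tray between -0.025 and 0.025 m and angle between red_box's own z axis and vertical below 0.2 rad), for 0.1 s.
At the end, for the whole second after the job is handed in: Both boxes stand upright (within 7 degrees) on the tray floor, blue against the end wall and red next to it, broad faces square to the row within 10 degrees, and the stop is pushed up to them: all gaps between wall, boxes and stop together at most 11 mm (stop reads above 0.141); everything at rest (x of red_box in the frame of tray between 0.086 and 0.104 m and y of red_box in the frame of tray between -0.022 and 0.022 m and z of each of red_box, blue_box in the frame of tray below 0.015 m and angle between each of red_box, blue_box's own z axis and vertical below 0.12 rad and angle between the x axis of red_box and the x axis of tray, either way round below 0.18 rad and x of blue_box in the frame of tray above 0.118 m and value of joint stop above 0.141 m and linear speed of each of red_box, blue_box below 0.02 m/s); the robot touches nothing.
It also fails if it takes over 58 s, if anything falls off the work surface, if the arm or the gripper's body presses on something with over 40 N, if the wrist force passes 120 N, or if a joint passes its speed limit or range.

## Working session

There is one attempt and no reset: what is moved stays moved. The work goes in short steps, Python scripts to look and compute and a shell command to move; the robot and the scene stay as the last step left them, time stands still between calls to the robot, and variables do not carry over. Pictures are saved under pics/ and viewed, at most 10 in all, crops included, and the job is handed in when it is done.

```bash
ls; mkdir -p pics
python3 - <<'E'
from rig import arm
import cv2
s=arm.get_state();print({k:s[k] for k in("time","position","eef_rot","gripper_width")})
for n in("side","top"):
    cv2.imwrite(f"pics/{n}0.png",arm.capture(n)); c=arm.calibration(n); print(n,c)
print(arm.calibration("wrist"))
E
```

```text
drive.py
pics
rig.py
{'time': 0.0, 'position': array([0.20719351, 0.6154179 , 0.21342507]), 'eef_rot': array([ 1.61692075e-01,  9.86840735e-01, -9.86470276e-04, -2.50257970e-04]), 'gripper_width': 1.0020169869640203}
side {'K': array([[568.50885312,   0.        , 334.00182515],
       [  0.        , 568.50885312, 248.26475986],
       [  0.        ,   0.        ,   1.        ]]), 'rvec': array([ 2.57442644,  0.53418122, -0.1282129 ]), 'tvec': array([-0.47116094, -0.14729046,  1.39174766])}
top {'K': array([[600.7768431 ,   0.        , 311.25696138],
       [  0.        , 600.7768431 , 230.46437273],
       [  0.        ,   0.        ,   1.        ]]), 'rvec': array([ 2.19587475, -2.16607759,  0.08085801]), 'tvec': array([0.01191172, 0.50233423, 1.26236055])}
{'K': array([[402.21773291,   0.        , 319.33206215],
       [  0.        , 402.21773291, 234.83641889],
       [  0.        ,   0.        ,   1.        ]]), 'tool_from_camera': array([[ 3.43264944e-04, -9.62067546e-01, -2.72811143e-01,
         7.63045148e-02],
       [ 9.99999777e-01,  4.86540090e-04, -4.57531029e-04,
         8.27885355e-05],
       [ 5.72909312e-04, -2.72810925e-01,  9.62067498e-01,
        -1.69791023e-01],
       [ 0.00000000e+00,  0.00000000e+00,  0.00000000e+00,
         1.00000000e+00]])}
```

View pics/side0.png

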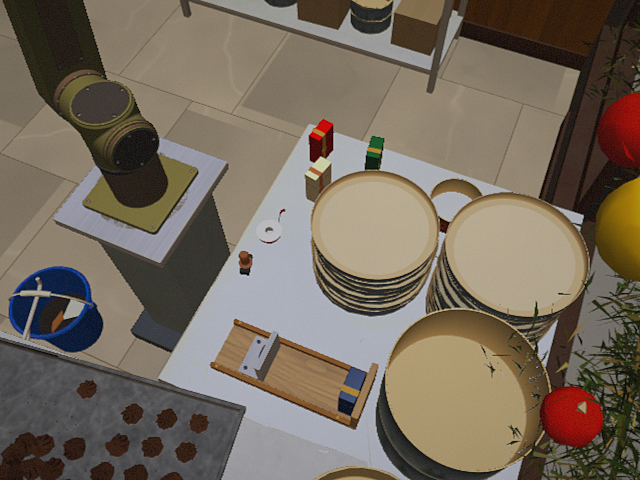

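View pics/top0.png

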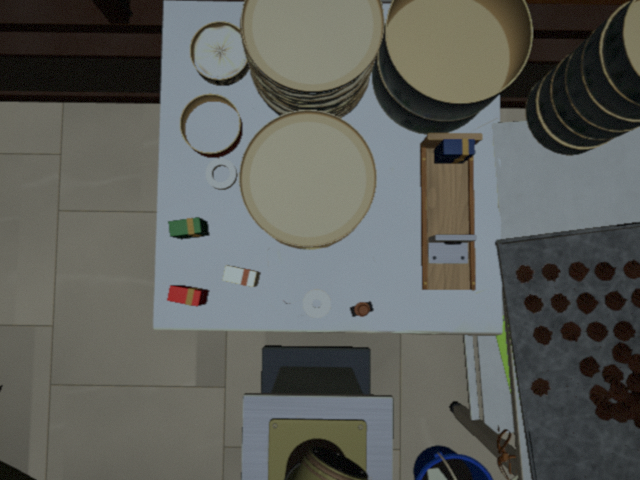

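The side view shows red at (321,141), cream at (318,178) and green at (374,152). The tray runs from (222,355) to (370,395) with the blue box at (350,390) and the stop at (260,355). In the top view red is at (187,295), cream at (240,275), green at (187,228), blue at (455,150), the stop at (453,240) and the big lid stack at (308,180). I can't see the gripper where I expected it, so I'll project the TCP.

```bash
cat > h.py <<'E'
from rig import arm
import cv2, numpy as np
from scipy.spatial.transform import Rotation as R
def cam(n, s=None):
    c=arm.calibration(n); K=c["K"]
    if n=="wrist":
        T=np.eye(4);T[:3,:3]=R.from_quat(s["eef_rot"]).as_matrix();T[:3,3]=s["position"]
        W=T@c["tool_from_camera"]; Rc=W[:3,:3].T; return K,Rc,-Rc@W[:3,3]
    return K,cv2.Rodrigues(c["rvec"])[0],c["tvec"]
def proj(C,P):
    K,Rc,t=C; q=(np.atleast_2d(P)@Rc.T+t)@K.T; return q[:,:2]/q[:,2:]
def ray(C,uv):
    K,Rc,t=C; d=Rc.T@np.linalg.inv(K)@np.array([*uv,1.]); return -Rc.T@t,d/np.linalg.norm(d)
def onz(C,uv,z):
    o,d=ray(C,uv); return o+d*(z-o[2])/d[2]
def tri(obs):
    A=np.zeros((3,3));b=np.zeros(3)
    for C,uv in obs:
        o,d=ray(C,uv);M=np.eye(3)-np.outer(d,d);A+=M;b+=M@o
    p=np.linalg.solve(A,b); return p,[np.linalg.norm(proj(C,p)[0]-uv) for C,uv in obs]
E
python3 - <<'E'
from h import *
s=arm.get_state()
for n in("side","top"):
    print(n,proj(cam(n),[[0,0,0],s["position"],[.3,.3,0]]).round(0).tolist())
print(s["time"],s["joints"])
w=arm.capture("wrist");cv2.imwrite("pics/w0.png",w)
t=cv2.imread("pics/top0.png");d=cv2.imread("pics/side0.png")
f=lambda im,x,y,w,h:cv2.resize(im[y:y+h,x:x+w],(400,300),interpolation=cv2.INTER_CUBIC)
cv2.imwrite("pics/crops.png",np.vstack([np.hstack([f(t,150,205,120,120*3//4+20),f(d,290,110,120,90)]),np.hstack([f(t,360,120,240,180),f(d,200,300,200,150)])]))
E
```

```text
side [[142.0, 188.0], [320.0, -15.0], [304.0, 140.0]]
top [[317.0, 470.0], [-27.0, 383.0], [179.0, 323.0]]
0.1 [ 1.16342133e+00  1.24431544e-01  1.65152045e+00 -7.09293110e-06
  1.36751049e+00 -8.25991146e-02]
```

View pics/w0.png

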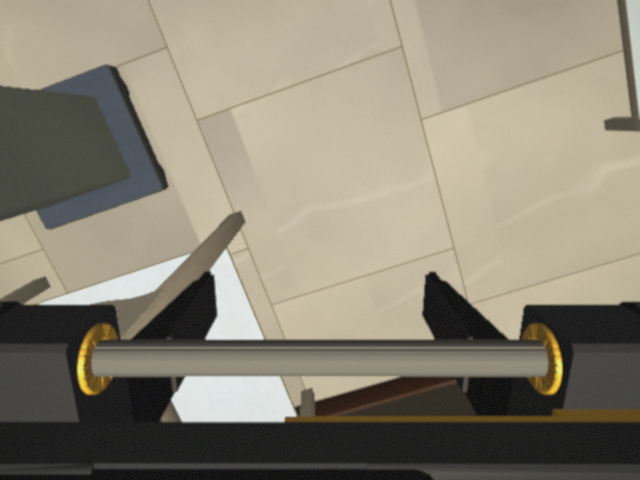

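View pics/crops.png

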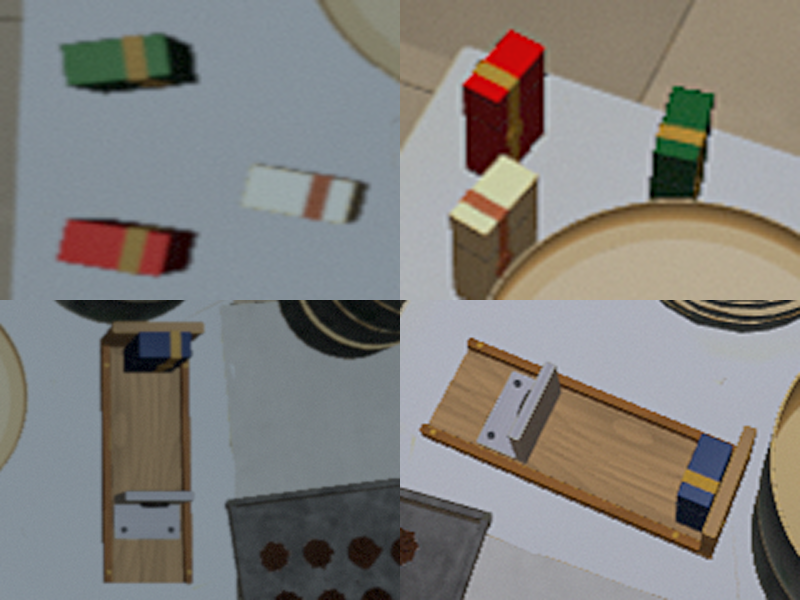

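The wrist view shows only floor and the gripper. In the crops the red top face is bright and clearly separate from the darker sides, and so is the blue one. The tray lies nearly along world x, with its end wall far and its stop near. Next I'll measure corners by colour.

```bash
cat > m.py <<'E'
from h import *
def face(im,lo,hi,roi,n="",pad=1):
    x,y,w,h=roi; c=cv2.resize(im[y:y+h,x:x+w],None,fx=8,fy=8,interpolation=cv2.INTER_CUBIC)
    m=cv2.inRange(cv2.cvtColor(c,cv2.COLOR_BGR2HSV),lo,hi); m=cv2.morphologyEx(m,cv2.MORPH_OPEN,np.ones((9,9)))
    cs=[k for k in cv2.findContours(m,cv2.RETR_EXTERNAL,cv2.CHAIN_APPROX_NONE)[0] if cv2.contourArea(k)>600]
    H=cv2.convexHull(np.vstack(cs)); a=cv2.approxPolyN(H,4,ensure_convex=True).reshape(-1,2)
    return (a+.5)/8-.5+[x,y]
E
python3 - <<'E'
from m import *
t=cv2.imread("pics/top0.png");d=cv2.imread("pics/side0.png")
hs=lambda im,pts:[cv2.cvtColor(im,cv2.COLOR_BGR2HSV)[y,x].tolist() for x,y in pts]
print("top red bright/dark",hs(t,[(175,293),(180,296),(203,298),(186,302)]),"blue",hs(t,[(448,145),(445,158)]),"wood",hs(t,[(424,200),(473,200),(450,200),(430,135)]))
print("side red",hs(d,[(325,125),(316,143)]),"blue",hs(d,[(355,376),(347,400)]))
T,S=cam("top"),cam("side")
for nm,b,rt,rs in(("red",((0,120,130),(12,255,255)),(160,278,60,36),(300,112,45,60)),("blue",((100,80,60),(130,255,255)),(432,130,50,40),(332,360,45,60))):
    a=face(t,*b,rt);c=face(d,*b,rs)
    print(nm,"top",a.round(1).tolist(),"\n side",c.round(1).tolist())
    pt,ps=a.mean(0),c.mean(0);print(" tri",tri([(T,pt),(S,ps)]))
    print(" top@.1",[onz(T,p,.1)[:2].round(4).tolist() for p in a],"\n side@.1",[onz(S,p,.1)[:2].round(4).tolist() for p in c])
E
```

```text
top red bright/dark [[1, 176, 145], [0, 175, 144], [178, 237, 29], [19, 135, 123]] blue [[111, 131, 78], [111, 166, 20]] wood [[15, 130, 96], [15, 93, 102], [19, 78, 115], [18, 79, 103]]
side red [[0, 242, 198], [179, 195, 72]] blue [[112, 119, 109], [113, 114, 110]]
red top [[196.9, 305.4], [167.4, 299.9], [169.3, 285.2], [199.8, 291.2]] 
 side [[318.6, 171.4], [308.7, 171.4], [309.1, 110.9], [333.2, 123.3]]
 tri (array([0.35429909, 0.2814086 , 0.02914392]), [np.float64(3.6561528766598115), np.float64(3.05422350831331)])
 top@.1 [[0.3439, 0.2429], [0.354, 0.3016], [0.3831, 0.2989], [0.3721, 0.2379]] 
 side@.1 [[0.4083, 0.1515], [0.3877, 0.1425], [0.3119, 0.3105], [0.3816, 0.2977]]
blue top [[443.4, 153.7], [443.4, 139.1], [474.1, 139.1], [474.1, 153.6]] 
 side [[353.9, 403.8], [338.1, 397.2], [350.3, 366.1], [366.3, 372.6]]
 tri (array([ 0.66792645, -0.27562149,  0.10718256]), [np.float64(0.44700821496723975), np.float64(0.48730842454255185)])
 top@.1 [[0.6549, -0.246], [0.6848, -0.2461], [0.6857, -0.308], [0.656, -0.3077]] 
 side@.1 [[0.6829, -0.305], [0.6516, -0.3054], [0.6497, -0.2422], [0.682, -0.2418]]
```

Blue agrees well: its triangulated top is at 0.107, against an expected 0.108. Red's side-view mask leaked onto the dark face, so I'll tighten it and measure the tray and stop as well.

Run:
```python
from m import *
t=cv2.imread("pics/top0.png");d=cv2.imread("pics/side0.png")
T,S=cam("top"),cam("side")
a=face(t,(0,120,110),(12,255,255),(160,278,60,36));c=face(d,(0,120,140),(14,255,255),(300,112,45,60))
print("side",c.round(1).tolist());print("tri c",tri([(T,a.mean(0)),(S,c.mean(0))]))
for n,C,q in(("top",T,a),("side",S,c)):
    P=np.array([onz(C,p,.1)[:2] for p in q]); r=cv2.minAreaRect(P.astype(np.float32)*1000); print(n,P.round(4).tolist(),P.mean(0).round(4),r)
# tray: wood
for n,im,C,(x,y,w,h) in(("top",t,T,(405,125,90,175)),("side",d,S,(200,310,185,125))):
    hv=cv2.cvtColor(im[y:y+h,x:x+w],cv2.COLOR_BGR2HSV); m=cv2.inRange(hv,(5,60,40),(25,255,255))
    m=cv2.morphologyEx(m,cv2.MORPH_CLOSE,np.ones((5,5)));k=max(cv2.findContours(m,cv2.RETR_EXTERNAL,cv2.CHAIN_APPROX_NONE)[0],key=cv2.contourArea)
    p=cv2.approxPolyDP(cv2.convexHull(k),2,True).reshape(-1,2)+[x,y]
    for q in p: print(n,q.tolist(),"z.023",onz(C,q,.023)[:2].round(3),"z0",onz(C,q,0)[:2].round(3),"z.095",onz(C,q,.095)[:2].round(3))
```

```text
side [[318.6, 171.4], [308.6, 171.4], [309.4, 111.1], [333.2, 123.3]]
tri c (array([0.3546226 , 0.28081375, 0.02979707]), [np.float64(3.602351897363517), np.float64(3.0096838057248405)])
top [[0.3432, 0.2418], [0.3542, 0.3017], [0.3836, 0.2989], [0.3729, 0.237]] [0.3635 0.2698] ((363.4192199707031, 270.35369873046875), (63.10413360595703, 30.029972076416016), 80.14031982421875)
side [[0.4083, 0.1515], [0.3875, 0.1424], [0.313, 0.3105], [0.3816, 0.2977]] [0.3726 0.2255] ((376.5526123046875, 238.05032348632812), (57.612953186035156, 183.94422912597656), 23.90097999572754)
top [427, 133] z.023 [ 0.716 -0.228] z0 [ 0.721 -0.232] z.095 [ 0.698 -0.214]
top [481, 135] z.023 [ 0.713 -0.344] z0 [ 0.718 -0.35 ] z.095 [ 0.695 -0.323]
top [473, 289] z.023 [ 0.383 -0.324] z0 [ 0.382 -0.33 ] z.095 [ 0.384 -0.305]
top [423, 288] z.023 [ 0.383 -0.219] z0 [ 0.383 -0.223] z.095 [ 0.384 -0.206]
top [421, 143] z.023 [ 0.694 -0.215] z0 [ 0.699 -0.219] z.095 [ 0.677 -0.202]
side [234, 320] z.023 [ 0.379 -0.223] z0 [ 0.372 -0.216] z.095 [ 0.403 -0.246]
side [377, 364] z.023 [ 0.691 -0.192] z0 [ 0.69  -0.185] z.095 [ 0.694 -0.217]
side [355, 429] z.023 [ 0.698 -0.329] z0 [ 0.697 -0.324] z.095 [ 0.701 -0.345]
side [212, 367] z.023 [ 0.387 -0.331] z0 [ 0.38  -0.326] z.095 [ 0.41  -0.346]
side [210, 364] z.023 [ 0.38  -0.327] z0 [ 0.373 -0.322] z.095 [ 0.404 -0.343]
```

Run:
```python
from m import *
t=cv2.imread("pics/top0.png");d=cv2.imread("pics/side0.png")
T,S=cam("top"),cam("side")
a=face(t,(0,120,100),(12,255,255),(160,278,60,36));c=face(d,(0,190,130),(14,255,255),(305,114,32,34))
print("side",c.round(1).tolist(),"tri c",tri([(T,a.mean(0)),(S,c.mean(0))]))
for n,C,q in(("top",T,a),("side",S,c)):
    P=np.array([onz(C,p,.1)[:2] for p in q]); r=cv2.minAreaRect(P.astype(np.float32)*1000); print(n,P.round(4).tolist(),P.mean(0).round(4),r)
s=arm.get_state();Rt=R.from_quat(s["eef_rot"]).as_matrix();print(Rt.round(3),s["position"])
# cream corners for clearance
c=face(t,(15,10,150),(40,120,255),(215,258,50,36)) if 0 else None
```

```text
side [[318.9, 140.4], [308.6, 135.2], [322.4, 118.3], [333.4, 123.8]] tri c (array([0.362704  , 0.2692865 , 0.09916692]), [np.float64(0.46188652429145144), np.float64(0.3829051478767826)])
top [[0.343, 0.2416], [0.3542, 0.3017], [0.3836, 0.2989], [0.3734, 0.2362]] [0.3635 0.2696] ((363.26837158203125, 270.0453186035156), (63.46437454223633, 30.844512939453125), 80.70138549804688)
side [[0.3719, 0.2353], [0.3428, 0.24], [0.3515, 0.3018], [0.3828, 0.2965]] [0.3622 0.2684] ((361.89385986328125, 268.427490234375), (62.392860412597656, 31.770519256591797), 80.32780456542969)
[[-0.948  0.319 -0.001]
 [ 0.319  0.948 -0.002]
 [ 0.    -0.002 -1.   ]] [0.20726793 0.61554967 0.21366341]
```

Red is fixed by both views: centre (0.363, 0.269), top at 0.099, size about 63x31 mm, long axis 80.5° from x. I'll grasp across the thickness. First I move above it, then turn +1.41 rad about the tool z.

Careful with the scale: turns go in shares of pi rad. That gives: 0.118 rad is 0.0376.

```bash
echo '{"offsets": [[-0.0258, -0.0279, 0, 0, 0, 0], [-0.0258, -0.0279, 0, 0, 0, 0], [-0.0258, -0.0279, 0, 0, 0, 0], [-0.0258, -0.0279, 0, 0, 0, 0], [-0.0258, -0.0279, 0, 0, 0, 0], [-0.0258, -0.0279, 0, 0, 0, 0], [-0.0258, -0.0279, 0, 0, 0, 0], [-0.0258, -0.0279, 0, 0, 0, 0], [-0.0258, -0.0279, 0, 0, 0, 0], [-0.0258, -0.0279, 0, 0, 0, 0], [0, 0, 0, 0, 0, 0], [0, 0, 0, 0, 0, 0]]}' | python3 drive.py 1.0 20
echo '{"offsets": [[0, 0, 0, 0, 0, 0.0376], [0, 0, 0, 0, 0, 0.0376], [0, 0, 0, 0, 0, 0.0376], [0, 0, 0, 0, 0, 0.0376], [0, 0, 0, 0, 0, 0.0376], [0, 0, 0, 0, 0, 0.0376], [0, 0, 0, 0, 0, 0.0376], [0, 0, 0, 0, 0, 0.0376], [0, 0, 0, 0, 0, 0.0376], [0, 0, 0, 0, 0, 0.0376], [0, 0, 0, 0, 0, 0.0376], [0, 0, 0, 0, 0, 0.0376], [0, 0, 0, 0, 0, 0], [0, 0, 0, 0, 0, 0], [0, 0, 0, 0, 0, 0]]}' | python3 drive.py
python3 - <<'E'
from m import *
s=arm.get_state();w=arm.capture("wrist");cv2.imwrite("pics/w1.png",w)
print(s["position"],R.from_quat(s["eef_rot"]).as_matrix().round(3).tolist())
W=cam("wrist",s)
print("expected top corners",proj(W,[[.372,.236,.1],[.343,.241,.1],[.353,.302,.1],[.383,.298,.1]]).round(0).tolist())
E
```

```text
time: 1.15
position: [0.3635, 0.2677, 0.2145]
eef_rot: [0.164, 0.987, 0.0, -0.0]
ft_force: [-0.2, 1.0, -0.6]
gripper_width: 0.998
grasp_force: 0.0
time: 2.4
position: [0.3625, 0.2699, 0.2145]
eef_rot: [0.763, 0.646, -0.0, -0.0]
ft_force: [0.5, 0.0, 0.0]
gripper_width: 1.001
grasp_force: 0.0
[0.36251794 0.2698867  0.21451871] [[0.165, 0.986, -0.0], [0.986, -0.165, -0.0], [-0.0, -0.0, -1.0]]
expected top corners [[338.0, 271.0], [299.0, 270.0], [298.0, 189.0], [340.0, 187.0]]
```

View pics/w1.png

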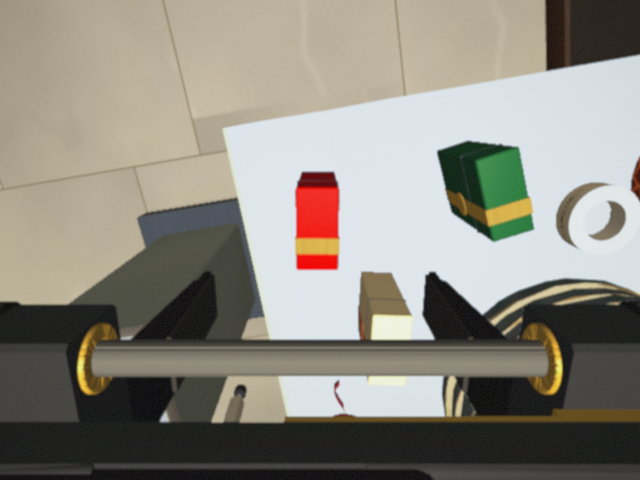

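The wrist view agrees: the red top face spans x 296–339 and y 187–269, as predicted, and it's square to the fingers. Now I descend and grip.

```bash
echo '{"offsets": [[0, 0, 0.034, 0, 0, 0], [0, 0, 0.034, 0, 0, 0], [0, 0, 0.034, 0, 0, 0], [0, 0, 0.034, 0, 0, 0], [0, 0, 0.034, 0, 0, 0], [0, 0, 0, 0, 0, 0], [0, 0, 0, 0, 0, 0]]}' | python3 drive.py 1.0 20
echo '{"offsets": [[0, 0, 0, 0, 0, 0], [0, 0, 0, 0, 0, 0], [0, 0, 0, 0, 0, 0], [0, 0, 0, 0, 0, 0], [0, 0, 0, 0, 0, 0], [0, 0, 0, 0, 0, 0], [0, 0, 0, 0, 0, 0], [0, 0, 0, 0, 0, 0], [0, 0, 0, 0, 0, 0], [0, 0, 0, 0, 0, 0], [0, 0, 0, 0, 0, 0], [0, 0, 0, 0, 0, 0]]}' | python3 drive.py 0.0 20
```

```text
time: 3.03
position: [0.3614, 0.2685, 0.0432]
eef_rot: [0.764, 0.645, -0.002, -0.0]
ft_force: [0.2, 0.7, 1.1]
gripper_width: 1.002
grasp_force: 0.0
time: 4.03
position: [0.3628, 0.2692, 0.0445]
eef_rot: [0.765, 0.644, -0.0, -0.0]
ft_force: [-0.7, -1.2, 0.4]
gripper_width: 0.337
grasp_force: 20.0
```

In the tool's units: -0.083 rad is -0.0264.

```bash
echo '{"offsets": [[0, 0, -0.0365, 0, 0, 0], [0, 0, -0.0365, 0, 0, 0], [0, 0, -0.0365, 0, 0, 0], [0, 0, -0.0365, 0, 0, 0], [0, 0, -0.0365, 0, 0, 0], [0, 0, -0.0365, 0, 0, 0], [0, 0, -0.0365, 0, 0, 0], [0, 0, 0, 0, 0, -0.0264], [0, 0, 0, 0, 0, -0.0264], [0, 0, 0, 0, 0, 0], [0, 0, 0, 0, 0, 0], [0, 0, 0, 0, 0, 0]]}' | python3 drive.py && echo '{"offsets": [[-0.0339, 0.013, 0, 0, 0, 0], [-0.0339, 0.013, 0, 0, 0, 0], [-0.0339, 0.013, 0, 0, 0, 0], [-0.0339, 0.013, 0, 0, 0, 0], [-0.0339, 0.013, 0, 0, 0, 0], [-0.0339, 0.013, 0, 0, 0, 0], [-0.0339, 0.013, 0, 0, 0, 0], [-0.0339, 0.013, 0, 0, 0, 0], [-0.0339, 0.013, 0, 0, 0, 0], [-0.0339, 0.013, 0, 0, 0, 0], [-0.0339, 0.013, 0, 0, 0, 0], [-0.0339, 0.013, 0, 0, 0, 0], [-0.0339, 0.013, 0, 0, 0, 0], [-0.0339, 0.013, 0, 0, 0, 0], [-0.0339, 0.013, 0, 0, 0, 0], [-0.0339, 0.013, 0, 0, 0, 0], [0, 0, 0, 0, 0, 0], [0, 0, 0, 0, 0, 0], [0, 0, 0, 0, 0, 0]]}' | python3 drive.py
python3 - <<'E'
from m import *
s=arm.get_state();w=arm.capture("wrist");cv2.imwrite("pics/w2.png",w)
print(s["position"],R.from_quat(s["eef_rot"]).as_matrix().round(3).tolist())
W=cam("wrist",s)
c=np.array([.541,-.2735,0]);print(proj(W,c+np.array([[-.16,.056,.023],[-.16,-.056,.023],[.16,.056,.095],[.16,-.056,.095],[.146,.05,.008],[.146,-.05,.008]])).round(0).tolist())
E
```

```text
time: 5.03
position: [0.3626, 0.269, 0.2991]
eef_rot: [0.709, 0.705, -0.001, -0.0]
ft_force: [-0.1, 1.1, -1.0]
gripper_width: 0.332
grasp_force: 20.0
time: 6.62
position: [0.5684, -0.2736, 0.299]
eef_rot: [0.709, 0.705, -0.0, -0.001]
ft_force: [1.0, -0.4, -0.7]
gripper_width: 0.335
grasp_force: 20.0
[ 0.56838747 -0.27364329  0.29895036] [[0.005, 1.0, -0.002], [1.0, -0.005, 0.001], [0.001, -0.002, -1.0]]
[[146.0, 142.0], [157.0, 241.0], [465.0, 144.0], [454.0, 261.0], [425.0, 145.0], [419.0, 231.0]]
```

View pics/w2.png

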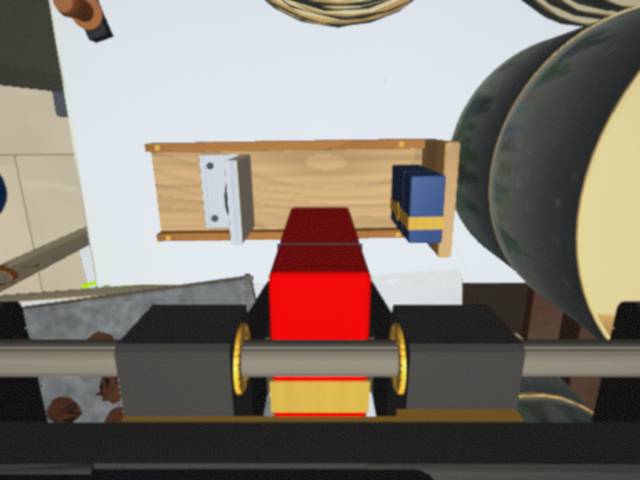

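The wrist view shows red held straight, stop plate at x≈245, blue at x 393–443, end wall at x≈450–459. The tray corners lie within about 4 mm of my estimate. The gap below is clear, so I lower.

```bash
echo '{"offsets": [[0, 0, 0.0345, 0, 0, 0], [0, 0, 0.0345, 0, 0, 0], [0, 0, 0.0345, 0, 0, 0], [0, 0, 0.0345, 0, 0, 0], [0, 0, 0.0345, 0, 0, 0], [0, 0, 0.0345, 0, 0, 0], [0, 0, 0.03, 0, 0, 0], [0, 0, 0, 0, 0, 0], [0, 0, 0, 0, 0, 0], [0, 0, 0, 0, 0, 0]]}' | python3 drive.py
echo '{"offsets": [[0, 0, 0.003, 0, 0, 0], [0, 0, 0.003, 0, 0, 0], [0, 0, 0.002, 0, 0, 0], [0, 0, 0, 0, 0, 0], [0, 0, 0, 0, 0, 0]]}' | python3 drive.py
```

```text
time: 7.5
position: [0.5701, -0.274, 0.0657]
eef_rot: [0.708, 0.706, 0.0, 0.002]
ft_force: [1.0, 0.3, -1.4]
gripper_width: 0.334
grasp_force: 20.0
time: 7.92
position: [0.5689, -0.2741, 0.0555]
eef_rot: [0.709, 0.706, 0.0, 0.0]
ft_force: [-1.0, 0.4, -1.5]
gripper_width: 0.335
grasp_force: 20.0
```

```bash
echo '{"offsets": [[0, 0, 0.0015, 0, 0, 0], [0, 0, 0.0015, 0, 0, 0], [0, 0, 0, 0, 0, 0], [0, 0, 0, 0, 0, 0]]}' | python3 drive.py
echo '{"offsets": [[0, 0, 0.001, 0, 0, 0], [0, 0, 0, 0, 0, 0], [0, 0, 0, 0, 0, 0], [0, 0, 0, 0, 0, 0]]}' | python3 drive.py
```

```text
time: 8.25
position: [0.5691, -0.2742, 0.0525]
eef_rot: [0.709, 0.706, 0.0, 0.0]
ft_force: [0.1, 1.0, -0.0]
gripper_width: 0.337
grasp_force: 20.0
time: 8.58
position: [0.5691, -0.2743, 0.0525]
eef_rot: [0.709, 0.706, -0.0, 0.0]
ft_force: [-1.2, 0.6, 4.8]
gripper_width: 0.334
grasp_force: 20.0
```

Contact with the floor is confirmed (4.8 N). Release, rise, and move behind the stop with the fingers closed.

```bash
echo '{"offsets": [[0, 0, 0, 0, 0, 0], [0, 0, 0, 0, 0, 0], [0, 0, 0, 0, 0, 0], [0, 0, 0, 0, 0, 0], [0, 0, 0, 0, 0, 0], [0, 0, 0, 0, 0, 0], [0, 0, 0, 0, 0, 0], [0, 0, 0, 0, 0, 0]]}' | python3 drive.py 0.95
echo '{"offsets": [[0, 0, -0.015, 0, 0, 0], [0, 0, -0.03, 0, 0, 0], [0, 0, -0.035, 0, 0, 0], [0, 0, -0.035, 0, 0, 0], [0, 0, -0.03, 0, 0, 0], [0, 0, 0, 0, 0, 0], [0, -0.038, 0, 0, 0, 0], [0, -0.038, 0, 0, 0, 0], [0, -0.038, 0, 0, 0, 0], [0, -0.038, 0, 0, 0, 0], [0, 0, 0, 0, 0, 0], [0, 0, 0, 0, 0, 0], [0, 0, 0, 0, 0, 0]]}' | python3 drive.py
python3 - <<'E'
from m import *
s=arm.get_state();print(s["position"]);w=arm.capture("wrist");t=arm.capture("top")
cv2.imwrite("pics/c3.png",np.hstack([cv2.resize(w,(480,360)),cv2.resize(t[120:300,380:540],(320,360))]))
T=cam("top")
a=face(t,(0,120,100),(12,255,255),(420,150,65,90));P=np.array([onz(T,p,.108)[:2] for p in a]);print(P.round(3).tolist(),P.mean(0))
E
```

```text
time: 9.25
position: [0.5687, -0.274, 0.0511]
eef_rot: [0.709, 0.706, -0.0, -0.0]
ft_force: [0.7, -0.0, -0.5]
gripper_width: 0.839
grasp_force: 0.0
time: 10.33
position: [0.4171, -0.2736, 0.1964]
eef_rot: [0.709, 0.706, 0.0, 0.001]
ft_force: [-0.7, 0.7, -0.2]
gripper_width: 0.949
grasp_force: 0.0
[ 0.41708995 -0.27358046  0.1964032 ]
[[0.556, -0.241], [0.588, -0.241], [0.589, -0.303], [0.555, -0.303]] [ 0.5719365  -0.27226372]
```

View pics/c3.png

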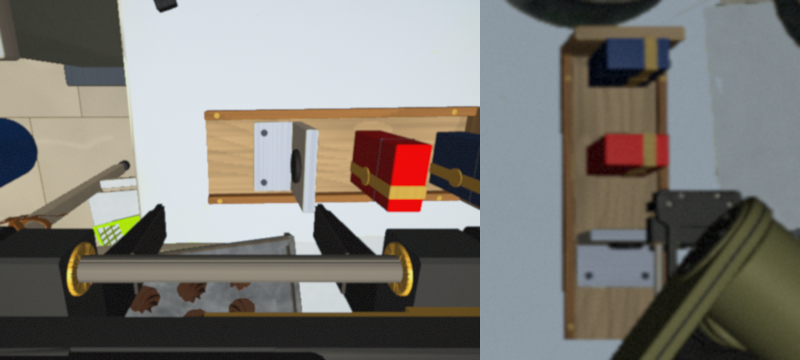

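Red stands upright and square in the tray between the stop and blue (wrist crop (390,170), blue at (455,175)). Now I close the fingers, descend behind the pad, then push.

```bash
echo '{"offsets": [[0, 0, 0, 0, 0, 0], [0, 0, 0, 0, 0, 0], [0, 0, 0, 0, 0, 0], [0, 0, 0, 0, 0, 0], [0, 0, 0, 0, 0, 0], [0, 0, 0, 0, 0, 0], [0, 0, 0, 0, 0, 0], [0, 0, 0, 0, 0, 0], [0, 0, 0, 0, 0, 0], [0, 0, 0, 0, 0, 0], [0, 0, 0, 0, 0, 0], [0, 0, 0, 0, 0, 0], [0, 0, 0, 0, 0, 0], [0, 0, 0, 0, 0, 0], [0, 0, 0, 0, 0, 0], [0, 0, 0, 0, 0, 0], [0, 0, 0, 0, 0, 0], [0, 0, 0, 0, 0, 0]]}' | python3 drive.py 0.0 20
echo '{"offsets": [[0, -0.005, 0.03, 0, 0, 0], [0, 0, 0.036, 0, 0, 0], [0, 0, 0.036, 0, 0, 0], [0, 0, 0.036, 0, 0, 0], [0, 0, 0.008, 0, 0, 0], [0, 0, 0, 0, 0, 0], [0, 0, 0, 0, 0, 0]]}' | python3 drive.py
```

```text
time: 11.93
position: [0.4168, -0.2734, 0.1962]
eef_rot: [0.709, 0.706, -0.0, 0.0]
ft_force: [0.8, 1.2, -0.2]
gripper_width: 0.008
grasp_force: 0.0
time: 12.52
position: [0.4123, -0.2738, 0.0511]
eef_rot: [0.709, 0.706, 0.0, 0.0]
ft_force: [0.3, -0.1, 0.3]
gripper_width: 0.008
grasp_force: 0.0
```

```bash
echo '{"offsets": [[0, 0.01, 0, 0, 0, 0], [0, 0.01, 0, 0, 0, 0], [0, 0.008, 0, 0, 0, 0], [0, 0.008, 0, 0, 0, 0], [0, 0.008, 0, 0, 0, 0], [0, 0.008, 0, 0, 0, 0], [0, 0.008, 0, 0, 0, 0]]}' | python3 drive.py
```

```text
time: 13.1
position: [0.4723, -0.2735, 0.0503]
eef_rot: [0.708, 0.706, -0.0, -0.0]
ft_force: [-2.1, 0.1, 2.6]
gripper_width: 0.004
grasp_force: 1.3
```

```bash
echo '{"offsets": [[0, 0.005, 0, 0, 0, 0], [0, 0.005, 0, 0, 0, 0], [0, 0.005, 0, 0, 0, 0], [0, 0.005, 0, 0, 0, 0], [0, 0.005, 0, 0, 0, 0], [0, 0.005, 0, 0, 0, 0], [0, 0.005, 0, 0, 0, 0], [0, 0.005, 0, 0, 0, 0], [0, 0.003, 0, 0, 0, 0], [0, 0.003, 0, 0, 0, 0], [0, 0.003, 0, 0, 0, 0], [0, 0.003, 0, 0, 0, 0], [0, 0.003, 0, 0, 0, 0], [0, 0.003, 0, 0, 0, 0], [0, 0.003, 0, 0, 0, 0], [0, 0.003, 0, 0, 0, 0]]}' | python3 drive.py
echo '{"offsets": [[0, 0.003, 0, 0, 0, 0], [0, 0.003, 0, 0, 0, 0], [0, 0.003, 0, 0, 0, 0], [0, 0.003, 0, 0, 0, 0], [0, 0.003, 0, 0, 0, 0], [0, 0.003, 0, 0, 0, 0], [0, 0.003, 0, 0, 0, 0], [0, 0.003, 0, 0, 0, 0], [0, 0.003, 0, 0, 0, 0], [0, 0.003, 0, 0, 0, 0], [0, 0, 0, 0, 0, 0]]}' | python3 drive.py
python3 - <<'E'
from m import *
s=arm.get_state();print(s["position"],s["ft_force"]);d=arm.capture("side");t=arm.capture("top")
cv2.imwrite("pics/c4.png",np.hstack([cv2.resize(d[300:435,200:400],(480,324)),cv2.resize(t[120:300,400:540],(252,324))]))
E
```

```text
time: 14.43
position: [0.5358, -0.2737, 0.05]
eef_rot: [0.709, 0.706, -0.0, -0.0]
ft_force: [-2.6, 2.6, -0.2]
gripper_width: 0.002
grasp_force: 1.4
time: 15.35
position: [0.5666, -0.2742, 0.0504]
eef_rot: [0.708, 0.706, 0.0, 0.001]
ft_force: [-1.1, 1.0, -0.4]
gripper_width: 0.002
grasp_force: 0.5
[ 0.56657671 -0.27423073  0.05035341] [-1.11153546  0.96519165 -0.43479877]
```

View pics/c4.png

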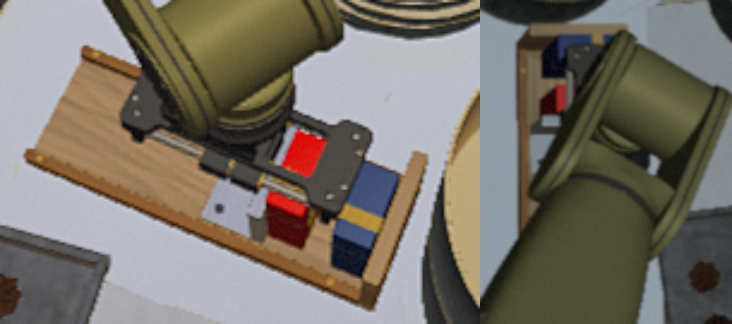

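Red is upright against the stop plate (side crop (290,215)), with about 2 cm left to blue at (355,240). Continue pushing slowly.

```bash
echo '{"offsets": [[0, 0.002, 0, 0, 0, 0], [0, 0.002, 0, 0, 0, 0], [0, 0.002, 0, 0, 0, 0], [0, 0.002, 0, 0, 0, 0], [0, 0.002, 0, 0, 0, 0], [0, 0.002, 0, 0, 0, 0], [0, 0.002, 0, 0, 0, 0], [0, 0.002, 0, 0, 0, 0], [0, 0.002, 0, 0, 0, 0]]}' | python3 drive.py
for i in 1 2 3; do :; done
echo '{"offsets": [[0, 0.0015, 0, 0, 0, 0], [0, 0.0015, 0, 0, 0, 0], [0, 0, 0, 0, 0, 0]]}' | python3 drive.py
```

```text
time: 16.2
position: [0.5842, -0.2742, 0.0505]
eef_rot: [0.709, 0.706, 0.0, 0.0]
ft_force: [-2.6, -1.4, 2.2]
gripper_width: 0.004
grasp_force: 1.6
time: 16.45
position: [0.5872, -0.2741, 0.0502]
eef_rot: [0.709, 0.706, 0.0, 0.0]
ft_force: [-0.8, -0.9, 2.1]
gripper_width: 0.003
grasp_force: 0.7
```

```bash
echo '{"offsets": [[0, 0.0015, 0, 0, 0, 0], [0, 0.0015, 0, 0, 0, 0]]}' | python3 drive.py
echo '{"offsets": [[0, 0.0015, 0, 0, 0, 0], [0, 0, 0, 0, 0, 0]]}' | python3 drive.py
```

```text
time: 16.62
position: [0.5897, -0.274, 0.0501]
eef_rot: [0.709, 0.706, -0.0, -0.0]
ft_force: [-3.6, -0.1, 1.7]
gripper_width: 0.004
grasp_force: 1.5
time: 16.78
position: [0.5915, -0.2739, 0.0501]
eef_rot: [0.708, 0.706, 0.0, 0.0]
ft_force: [-2.1, -0.4, 1.5]
gripper_width: 0.009
grasp_force: 1.0
```

```bash
echo '{"offsets": [[0, 0.0015, 0, 0, 0, 0], [0, 0.0015, 0, 0, 0, 0]]}' | python3 drive.py
echo '{"offsets": [[0, 0.001, 0, 0, 0, 0], [0, 0.001, 0, 0, 0, 0]]}' | python3 drive.py
```

```text
time: 16.95
position: [0.5927, -0.2739, 0.05]
eef_rot: [0.708, 0.706, -0.001, -0.002]
ft_force: [-12.3, 0.2, 7.7]
gripper_width: 0.003
grasp_force: 6.5
time: 17.12
position: [0.5927, -0.2739, 0.05]
eef_rot: [0.708, 0.706, -0.003, -0.004]
ft_force: [-18.7, -0.1, 11.2]
gripper_width: 0.003
grasp_force: 9.7
```

The force climbs and motion stops, so the row is snug against the wall. Back off, rise and look.

```bash
echo '{"offsets": [[0, -0.004, 0, 0, 0, 0], [0, -0.01, 0, 0, 0, 0], [0, -0.02, 0, 0, 0, 0], [0, -0.02, 0, 0, 0, 0], [0, 0, -0.035, 0, 0, 0], [0, 0, -0.035, 0, 0, 0], [0, 0, -0.035, 0, 0, 0], [0, 0, -0.035, 0, 0, 0], [0, -0.03, -0.02, 0, 0, 0], [0.03, -0.02, 0, 0, 0, 0], [0.035, -0.02, 0, 0, 0, 0], [0.035, -0.02, 0, 0, 0, 0], [0.035, 0, 0, 0, 0, 0], [0.035, 0, 0, 0, 0, 0], [0.035, 0, 0, 0, 0, 0], [0.035, 0, 0, 0, 0, 0], [0, 0, 0, 0, 0, 0], [0, 0, 0, 0, 0, 0]]}' | python3 drive.py
python3 - <<'E'
from m import *
d=arm.capture("side");t=arm.capture("top")
cv2.imwrite("pics/c5.png",np.hstack([cv2.resize(d[300:435,200:400],(480,324),interpolation=2),cv2.resize(t[120:300,400:540],(252,324),interpolation=2)]))
T=cam("top")
for n,b,roi in(("red",((0,120,100),(12,255,255)),(432,140,55,55)),("blue",((100,80,60),(130,255,255)),(432,125,55,45))):
    P=np.array([onz(T,p,.108)[:2] for p in face(t,*b,roi)]);print(n,P.round(3).tolist(),P.mean(0).round(4)-[.54,-.273])
E
```

```text
time: 18.62
position: [0.4531, -0.032, 0.2101]
eef_rot: [0.707, 0.707, 0.0, 0.0]
ft_force: [-0.3, 0.2, -1.1]
gripper_width: 0.001
grasp_force: 0.0
red [[0.622, -0.241], [0.652, -0.241], [0.654, -0.303], [0.622, -0.301]] [0.0974 0.0014]
blue [[0.655, -0.244], [0.684, -0.244], [0.685, -0.306], [0.656, -0.305]] [ 0.1296 -0.0019]
```

View pics/c5.png

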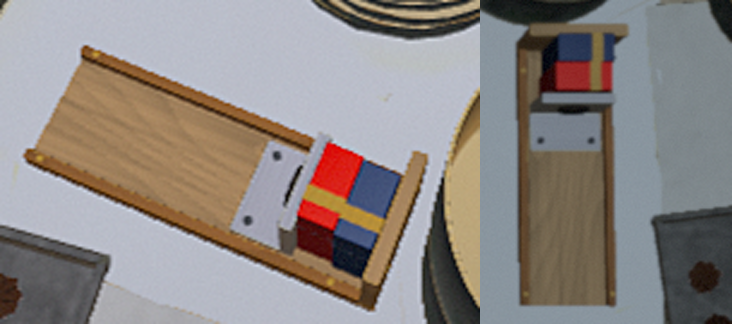

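Both boxes stand square and touching, blue at the wall and the stop against red; the stop estimate of 0.152 matches the snug value. Hand in.

```bash
python3 -c "
from rig import arm
print(arm.sign_off())"
```

```text
the job is handed in; nothing more can be done
None
```

The job is handed in: the red box stands upright beside the blue one, both pressed snug against the tray's end wall by the stop (about 0.152 by my estimate), and the hand is clear; the sign-off returned no verdict.

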